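# Stick and lay over: clock body on spacers above a painted panel

### The job

Stack these two pieces so that air gets between them: lay the two square spacer sticks flat on the red painted panel, square to the fence with one end close up to it, so that one comes under each half of the clock body, well out from its middle. Then push the standing clock body over the fence so that it tips down with its dial face up and rests level on both sticks, clear of the panel, and let go. Leave the flat lath and the other things on the table where they are.

Things in the scene. Friction and masses are not known exactly. Their poses are not given: they have to be found in the camera images.
- fence: Low wooden fence fixed to the table: batten 240 mm long, 10 thick, 20 high, with an end block 50 x 35 x 20 mm at each end (beyond y = +/-120 mm). Origin: at table level, middle of the batten face that looks at the clock body. x level, square to the fence, from clock body towards panel; y along the fence; z up. The panel lies from x = 13 to 178 mm.
- panel: Red painted wooden panel (the lower layer), loose, 165 x 225 x 8 mm, 0.22 kg, lying flat on the table just beyond the fence. Origin: centre of its underside. x (165 mm) across the fence, away from it; y along the fence; z up.
- clock_body: Body of a wooden desk clock, a solid block 56 mm thick (x), 170 long (y), 180 high (z), 0.5 to 0.85 kg, standing loose on a narrow side 2 to 9 mm before the fence. Dark round dial (92 mm) on its -x face, away from the fence. Origin: centre of its underside. x points to the fence (straight down once tipped). Pushed high on the dial face (2 to 3 N) it pivots on the fence, passes balance near 20 degrees and falls onto the sticks.
- clock_mid (a point): Centre of the clock body block; 90 mm above the table standing, 52 mm when it lies on the sticks (panel 8 + stick 16 + half its thickness 28).
- stick_a: Plain square wooden spacer stick, 140 x 16 x 16 mm, 0.04 kg, loose, on the table beside the work. Its twin is stick_b; either may go in either place. Origin: centre of its underside; x along its length.
- stick_a_mid (a point): Centre of stick_a (8 mm above what it lies on).
- stick_b: The other square spacer stick, the same in every way.
- stick_b_mid (a point): Centre of stick_b.
- lath: Thin flat wooden lath, 140 x 34 x 6 mm, not a spacer: leave it. Origin: centre of its underside; x along its length.
- paint_tin: Paint tin, 100 mm across, 118 mm high, standing. Origin: centre of its underside. Leave it.
- glue_bottle: White glue bottle, 60 mm across, 170 mm high, standing. Origin: centre of its underside. Leave it.
- brush: Paint brush, 200 mm long, lying. Origin on its length. Leave it.
- sanding_block: Cork sanding block 110 x 67 x 36 mm. Origin: centre of its underside. Leave it.
- tape_roll: Roll of tape lying flat, 100 mm across, 25 mm high. Origin: centre of its underside. Leave it.
- offcut: Plywood offcut 80 x 45 x 30 mm. Origin: centre of its underside. Leave it.
Things that resemble listed ones, but are neither listed nor needed, are in the scene too. What is shaped like the stick_a but black or green is not meant.

How it is judged:
On the way:
1. Both sticks released, flat on the panel, square to the fence within 0.2 rad, near ends within 35 mm of it, one on each side of the still standing clock body's middle, 25 to 80 mm from it (height (world z) of stick_a_mid between 0.012 and 0.02 m and angle between the x axis of each of stick_a, stick_b and the x axis of fence, either way round below 0.2 rad and x of stick_a_mid in the frame of fence between 0.07 and 0.115 m and contact force between the fingers and stick_a below 0.05 N and height (world z) of stick_b_mid between 0.012 and 0.02 m and x of stick_b_mid in the frame of fence between 0.07 and 0.115 m and contact force between the fingers and stick_b below 0.05 N and ((y of stick_a_mid in the frame of clock_body between 0.025 and 0.08 m and y of stick_b_mid in the frame of clock_body between -0.08 and -0.025 m) or (y of stick_b_mid in the frame of clock_body between 0.025 and 0.08 m and y of stick_a_mid in the frame of clock_body between -0.08 and -0.025 m)) and angle between clock_body's own z axis and vertical below 0.1 rad), for 0.2 s.
At the end, for the whole second after the job is handed in: The clock body lies dial face up and level (within 0.06 rad), its centre 46 to 58 mm above the table, resting on both sticks and not touching the panel; both sticks lie flat on the panel, one on each side of the clock body's middle (25 to 80 mm from it); all released and at rest (angle between clock_body's own x axis and vertical above 3.08 rad and height (world z) of clock_mid between 0.046 and 0.058 m and contact force between each of clock_body, panel and stick_a above 0.5 N and height (world z) of stick_a_mid between 0.012 and 0.02 m and linear speed of each of stick_a, stick_b, clock_body below 0.02 m/s and contact force between each of clock_body, panel and stick_b above 0.5 N and height (world z) of stick_b_mid between 0.012 and 0.02 m and ((y of stick_a_mid in the frame of clock_body between 0.025 and 0.08 m and y of stick_b_mid in the frame of clock_body between -0.08 and -0.025 m) or (y of stick_b_mid in the frame of clock_body between 0.025 and 0.08 m and y of stick_a_mid in the frame of clock_body between -0.08 and -0.025 m)) and contact force between clock_body and panel below 0.05 N).
It fails at once if a bystander (lath, tin, bottle, brush, sanding block, tape, offcut) is shifted by more than 30 mm (distance of any of lath, paint_tin, glue_bottle, brush, sanding_block, tape_roll, offcut from where it was at the start of the episode above 0.03 m).
It also fails if it takes over 72 s, if anything falls off the work surface, if the arm or the gripper's body presses on something with over 40 N, if the wrist force passes 120 N, or if a joint passes its speed limit or range.

### The arm

A 6-joint arm with a two-finger parallel gripper is mounted at the origin on the work surface. World frame = base frame: x ahead of the robot, y to its left, z up, the work surface at z = 0. Lengths are in m, angles in rad, forces in N, time in s.
With the tool pointing down it reaches from about 0.325 to 0.775 m from the base axis. Payload 9.3 kg.
Tool frame: the origin (TCP) lies midway between the tips of the shut fingers; the grasp point (between the pads) lies 19 mm behind it; z points along the fingers, y is the line along which they close (so a half turn about z gives the same grasp; the last joint's range is limited). The gripper opens to 85 mm and grips with 20 to 120 N. Pads are 22 mm wide; open, the fingers measure 114 mm over their backs; the gripper's body (76 mm by 85 mm) begins 54 mm behind the grasp point. The pads swing forward as they close: fully open they stand 13 mm farther back than shut.
Start: joints at [-1.366, 0.259, 0.021, 1.334, 0, 1.418], TCP at [0.193, -0.515, 0.231] pointing down, gripper open.
Joint ranges: [-3.04, 3.04], [-0.91, 1.82], [-1.04, 1.36], [-1.92, 1.95], [-1.52, 1.45], [-3.14, 3.14]. Speed limits (rad/s): [2.22, 2.22, 2.79, 3.14, 3.14, 3.14].

### API

Orientations are given as a rotation vector (axis times angle).
In Python, from rig import * gives the robot as it stands.
- The arm moves only by the shell command python3 -m crank 'ROWS' [FORCE]. ROWS is JSON, a list of rows, each an object with "claw": the opening in per cent of the stroke, from 0 (shut) to 100 (fully open); "translation": the shift along the tool's x, y, z as a fraction of full scale, a list of three; "delta_rot": the turn, a rotation vector about the tool's x, y, z as a fraction of full scale, a list of three. A call has 1 to 20 rows; each row shifts and turns the commanded pose from where the row before left it, along the tool's axes as they then stand; what a row does not reach is not made up. Full scale, the value 1, is 1 m for a shift and 45 degrees for a turn. A row lasts 1/8 s, in which the tool goes at most 62.5 mm and 10.7 degrees, less where a joint would pass 70% of its speed; a pose out of reach is approached as far as the arm can. A call with a number of a shift or a turn outside -1 to 1 is refused whole. A call with a gripper value outside its range is refused whole. The fingers move at their own pace and stop on an object; FORCE is the grip in N (left out, the last holds). Time passes only in rows, so rows that do not move let the fingers close. It gives the time, the measured TCP pose, the force, the opening and the grip force at its end, in the units of the state.
- observe(): the state, without advancing time (a new reading comes with each control period).
- get_image(name): name is "scene" or "side" or "wrist"; returns a dict with "color" (420x560x3 uint8, blue, green, red), "depth" (420x560 float32, m along the optical axis (not along the pixel's ray), 0 where there is no reading), "vfov" (degrees; the focal length in pixels is half the picture's height over the tangent of half this angle, whatever the lens; pixels are square), "cx", "cy" (the principal point, pixels), "T" (4x4, takes a point from camera to world coordinates). Camera axes: x right, y down, z forward; pixel columns grow to the right and rows downward; lengths in m; the calibration is good to about 2 mm. A picture is of the moment at which its call begins.
- hand_in(): hands the job in; it is judged then, once.
The state is a dict: "time_s": time; "qpos": joint angles; "joint_velocities": joint speeds; "joint_torque": joint torques, N m; "tcp_pos": TCP position; "ee_rot": TCP orientation; "ft_force": force on the tool from outside, world axes, zero at the start; "wrist_torque": the same for the moment, N m; "grip_width": finger opening in m; "gripper_force": force on a finger pad.
Only numpy, scipy, OpenCV 4.12 (cv2) and the standard library are available. Lean on these libraries where they do the work, as an engineer would, in place of code of your own. Each camera call takes 0.05 s, during which the arm holds its last target. There are 200 camera calls.

## Working session

There is one attempt and no reset: what is moved stays moved. The work goes in short steps, Python scripts to look and compute and a shell command to move; the robot and the scene stay as the last step left them, time stands still between calls to the robot, and variables do not carry over. Pictures are saved under pics/ and viewed, at most 10 in all, crops included, and the job is handed in when it is done.

```bash
ls; mkdir -p pics; cat > h.py <<'E'
from rig import *
import numpy as np, cv2
from scipy.spatial.transform import Rotation as R
def snap(name,fn=None):
    g=get_image(name)
    g['f']=210/np.tan(np.radians(g['vfov'])/2)
    if fn: cv2.imwrite('pics/'+fn,g['color'])
    return g
def ray(g,u,v,z):
    T=np.array(g['T']);d=T[:3,:3]@np.array([(u-g['cx'])/g['f'],(v-g['cy'])/g['f'],1]);o=T[:3,3]
    return o+d*(z-o[2])/d[2]
def dep(g):
    v,u=np.mgrid[:420,:560];d=g['depth'];T=np.array(g['T'])
    P=np.stack([(u-g['cx'])/g['f']*d,(v-g['cy'])/g['f']*d,d],-1)
    return P@T[:3,:3].T+T[:3,3]
E
python3 - <<'E'
from h import *
a=snap('scene','scene.png');b=snap('side','side.png')
for g in(a,b):print(np.round(g['T'],3).tolist(),g['f'],g['cx'],g['cy'])
np.savez('s0.npz',sc=a['color'],sd=b['color'],P=dep(a),Q=dep(b))
print(observe())
E
```

```text
pics
[[0.599, 0.537, -0.594, 1.238], [0.8, -0.387, 0.458, -0.678], [0.017, -0.75, -0.661, 0.876], [0.0, 0.0, 0.0, 1.0]] 418.3946452745699 273.1873726873758 204.51503693753835
[[-0.999, -0.035, 0.019, 0.499], [-0.037, 0.616, -0.787, 1.06], [0.015, -0.787, -0.617, 1.005], [0.0, 0.0, 0.0, 1.0]] 418.3264663034287 278.868798748121 209.55408730974784
{'time_s': 0.1, 'qpos': array([-1.36559496e+00,  2.59137419e-01,  2.08659244e-02,  1.33369949e+00,
        4.30913796e-06,  1.41822158e+00]), 'joint_velocities': array([-0.00066811, -0.00170724, -0.00017248,  0.00028848, -0.00028918,
        0.000618  ]), 'joint_torque': array([ 5.48892160e-03, -5.56691515e+01,  3.45071983e+01,  1.15817270e-02,
       -1.18234302e-04,  7.32000871e-06]), 'tcp_pos': array([ 0.19256639, -0.51493355,  0.23073692]), 'ee_rot': array([-3.09030398e+00, -5.58791848e-01,  4.17642093e-05]), 'ft_force': array([-0.81138876,  0.16953455,  0.4129226 ]), 'wrist_torque': array([ 0.03331433,  0.02909114, -0.00226418]), 'gripper_force': 0.0, 'grip_width': 0.08557981630918614}
```

View pics/scene.png

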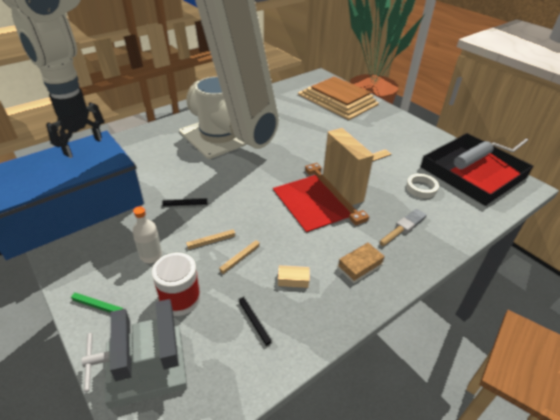

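View pics/side.png

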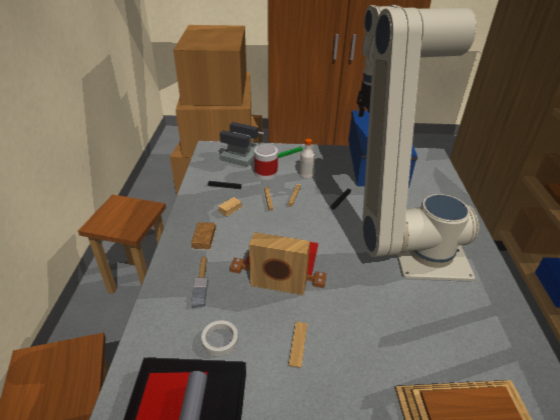

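The scene and side views show these candidates:
- Tan sticks: scene (211,239) and (240,257), side (294,195) and (268,198).
- Look-alikes: black sticks at scene (185,202) and (254,320), a green stick at (95,302), and the flat lath at scene (380,155) / side (299,343).

I choose the two plain tan sticks. The clock dial faces +y. Next I measure them and check the choice in a crop.

```bash
cat > m.py <<'E'
from h import *
z=np.load('s0.npz');P=z['P'];Q=z['Q']
def comp(img,P,c,box,zlo,zhi,lo=(5,40,60),hi=(28,255,255)):
    hsv=cv2.cvtColor(img,cv2.COLOR_BGR2HSV)
    m=(cv2.inRange(hsv,lo,hi)>0)&(P[...,2]>zlo)&(P[...,2]<zhi)
    w=np.zeros_like(m);w[c[1]-box:c[1]+box,c[0]-box:c[0]+box]=1
    return m&w
def rect(p):
    (c,s,a)=cv2.minAreaRect((p[:,:2]*1000).astype(np.float32))
    if s[0]<s[1]:a+=90
    return np.round(c,1),np.round(s,1),round(a%180,1)
for n,img,PP,cs in(('sc',z['sc'],P,[(211,239),(240,257)]),('sd',z['sd'],Q,[(294,195),(268,198)])):
    for c in cs:
        m=comp(img,PP,c,28,.009,.03);p=PP[m];print(n,c,m.sum(),rect(p),np.percentile(p[:,2],[5,50,95]).round(4))
# lath
m=comp(z['sd'],Q,(299,343),30,.002,.03);print('lath',rect(Q[m]),np.median(Q[m][:,2]))
# panel red
m=comp(z['sc'],P,(315,205),45,.002,.02,(0,150,60),(6,255,255));print('panel',m.sum(),rect(P[m]),np.median(P[m][:,2]))
# clock top
for n,PP in(('sc',P),('sd',Q)):
    m=(PP[...,2]>.172)&(PP[...,2]<.188)&(abs(PP[...,0]-.55)<.25)&(abs(PP[...,1]-.15)<.2)
    print('top',n,m.sum(),rect(PP[m]),np.median(PP[m][:,2]))
for n,PP in(('sc',P),('sd',Q)):
    for zz in(.05,.1,.15):
        m=(abs(PP[...,2]-zz)<.015)&(abs(PP[...,0]-.5)<.25)&(abs(PP[...,1]-.15)<.2);print(n,zz,rect(PP[m]))
g=np.hstack([cv2.resize(z['sc'][215:285,165:275],None,fx=4,fy=4,interpolation=2),cv2.resize(z['sd'][170:240,240:330],None,fx=4,fy=4,interpolation=2)])
cv2.imwrite('pics/crop1.png',g)
E
python3 m.py
```

```text
sc (211, 239) 390 (array([ 527.7, -323.1]), array([140. , 129.8]), 76.3) [0.0107 0.016  0.0188]
sc (240, 257) 425 (array([ 528.7, -288.7]), array([121.9, 141.1]), 99.6) [0.0109 0.0159 0.0189]
sd (294, 195) 180 (array([ 528.7, -314.8]), array([216.8, 130.3]), 78.9) [0.0124 0.0165 0.0206]
sd (268, 198) 167 (array([ 554. , -290.3]), array([235.3, 167.9]), 61.5) [0.0121 0.0167 0.0213]
lath (array([455.3, 376.6]), array([143.3,  36.6]), 83.0) 0.005983754995677382
panel 2382 (array([514.2,  34.2]), array([170.5, 230.1]), 169.7) 0.008865992332735773
top sc 670 (array([521.5, 161.9]), array([ 62.8, 173.9]), 171.3) 0.18050354240510846
top sd 870 (array([519.2, 161.2]), array([ 62.6, 170. ]), 170.7) 0.180181276682376
sc 0.05 (array([525. , 139.1]), array([179.7,  52.3]), 6.2)
sc 0.1 (array([421.6,  99.8]), array([406.4,  93.1]), 21.8)
sc 0.15 (array([419.7,  96. ]), array([412.6, 102.6]), 23.9)
sd 0.05 (array([516.4, 186.2]), array([175.2,  53.1]), 5.6)
sd 0.1 (array([517.7, 184.1]), array([177.1,  50.8]), 4.6)
sd 0.15 (array([402.7, 119.2]), array([408.5, 108.2]), 29.0)
```

View pics/crop1.png

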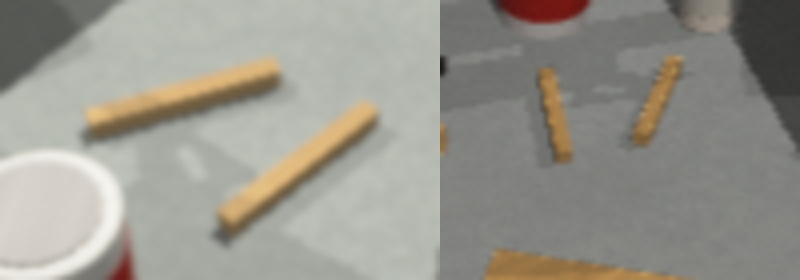

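Both crops show plain square tan sticks, so the choice holds. The windows overlapped, so I refine with connected components.

```bash
cat > m2.py <<'E'
from h import *
z=np.load('s0.npz')
def blobs(img,P,c,zlo,zhi,lo=(5,40,60),hi=(28,255,255)):
    hsv=cv2.cvtColor(img,cv2.COLOR_BGR2HSV)
    m=((cv2.inRange(hsv,lo,hi)>0)&(P[...,2]>zlo)&(P[...,2]<zhi)).astype(np.uint8)
    n,l=cv2.connectedComponents(m)
    vs,us=np.nonzero(m);k=np.argmin((us-c[0])**2+(vs-c[1])**2)
    return l==l[vs[k],us[k]]
def box(p):
    p=p[:,:2];b=cv2.boxPoints(cv2.minAreaRect((p*1000).astype(np.float32)))
    e=[b[1]-b[0],b[2]-b[1]];e.sort(key=lambda v:-np.linalg.norm(v))
    return b.mean(0).round(1),[round(float(np.linalg.norm(v)),1) for v in e],round(float(np.degrees(np.arctan2(e[0][1],e[0][0]))%180),1)
if __name__=='__main__':
  for n,img,P,cs in(('sc',z['sc'],z['P'],[(211,239),(240,257)]),('sd',z['sd'],z['Q'],[(294,195),(268,198)])):
    for c in cs:
        m=blobs(img,P,c,.013,.03);print(n,c,m.sum(),box(P[m]))
    m=(P[...,2]>.174)&(P[...,2]<.186)&(abs(P[...,0]-.53)<.12)&(abs(P[...,1]-.16)<.12);print('top',box(P[m]))
    m=(P[...,2]>.165)&(P[...,2]<.172)&(abs(P[...,0]-.53)<.12)&(abs(P[...,1]-.16)<.12);print('edge',box(P[m]))
  P=z['P'];m=blobs(z['sc'],P,(300,200),.004,.015,(0,150,60),(6,255,255));print('panel',box(P[m]))
  for P in(z['P'],z['Q']):
    m=(abs(P[...,2]-.02)<.004)&(abs(P[...,0]-.52)<.2)&(P[...,1]>.0)&(P[...,1]<.3);print('fence',m.sum(),box(P[m]))
  for nm,P,c in(('tin',z['P'],(175,265)),('bottle',z['P'],(147,245)),('sand',z['P'],(360,255)),('offc',z['P'],(293,270)),('brush',z['P'],(410,225))):print(nm,P[c[1],c[0]].round(3))
E
python3 m2.py
```

```text
sc (211, 239) 231 (array([ 475.3, -310.4], dtype=float32), [140.0, 22.0], 76.3)
sc (240, 257) 253 (array([ 579.3, -280.1], dtype=float32), [141.1, 19.2], 99.7)
top (array([521.5, 161.9], dtype=float32), [173.9, 62.8], 171.3)
edge (array([526. , 136.6], dtype=float32), [175.6, 53.0], 7.9)
sd (294, 195) 85 (array([ 472.9, -313.7], dtype=float32), [145.0, 16.0], 75.9)
sd (268, 198) 80 (array([ 576.4, -283.2], dtype=float32), [143.1, 16.3], 100.3)
top (array([519.2, 161.2], dtype=float32), [170.0, 62.6], 170.7)
edge (array([518.4, 187.4], dtype=float32), [171.8, 38.5], 2.9)
panel (array([513.9,  32.2], dtype=float32), [230.1, 166.3], 169.7)
fence 488 (array([529.6, 143. ], dtype=float32), [315.3, 94.0], 169.6)
fence 382 (array([527.7, 141.4], dtype=float32), [309.6, 97.4], 170.3)
tin [ 0.596 -0.468  0.12 ]
bottle [ 0.452 -0.483  0.072]
sand [ 0.784 -0.03   0.037]
offc [ 0.716 -0.205  0.032]
brush [0.779 0.189 0.02 ]
```

```bash
cat > go.py <<'E'
from h import *
import sys
# usage: x y z yaw(deg of tool x): prints tool-frame turn and shift (shift after the turn)
def go(x,y,z,yaw):
    o=observe();Rm=R.from_rotvec(o['ee_rot']).as_matrix()
    cur=np.degrees(np.arctan2(Rm[1,0],Rm[0,0]));t=(cur-yaw+180)%360-180
    N=Rm@R.from_rotvec([0,0,np.radians(t)]).as_matrix()
    print('yaw',cur.round(1),'turn frac',round(t/45,4),'shift',(N.T@(np.array([x,y,z])-o['tcp_pos'])).round(4),'tilt',np.degrees(np.arccos(-Rm[2,2])).round(2),'t',o['time_s'],'grip',o['grip_width'],o['gripper_force'],'F',o['ft_force'].round(1))
if __name__=='__main__':go(*map(float,sys.argv[1:]))
E
python3 -m crank '[{"claw":70,"translation":[0,0,0],"delta_rot":[0,0,-0.206]},{"claw":70,"translation":[0,0,0],"delta_rot":[0,0,-0.206]},{"claw":70,"translation":[0,0,0],"delta_rot":[0,0,-0.206]},{"claw":70,"translation":[0,0,0],"delta_rot":[0,0,-0.206]},{"claw":70,"translation":[0,0,0],"delta_rot":[0,0,-0.206]},{"claw":70,"translation":[0,0,0],"delta_rot":[0,0,-0.206]},{"claw":70,"translation":[0.0294,0.0249,0],"delta_rot":[0,0,0]},{"claw":70,"translation":[0.0294,0.0249,0],"delta_rot":[0,0,0]},{"claw":70,"translation":[0.0294,0.0249,0],"delta_rot":[0,0,0]},{"claw":70,"translation":[0.0294,0.0249,0],"delta_rot":[0,0,0]},{"claw":70,"translation":[0.0294,0.0249,0],"delta_rot":[0,0,0]},{"claw":70,"translation":[0.0294,0.0249,0],"delta_rot":[0,0,0]},{"claw":70,"translation":[0.0294,0.0249,0],"delta_rot":[0,0,0]},{"claw":70,"translation":[0.0294,0.0249,0],"delta_rot":[0,0,0]},{"claw":70,"translation":[0.0294,0.0249,0],"delta_rot":[0,0,0]},{"claw":70,"translation":[0,0,0],"delta_rot":[0,0,0]},{"claw":70,"translation":[0,0,0],"delta_rot":[0,0,0]}]'
python3 - <<'E'
from h import *
from m2 import blobs,box
g=snap('wrist','w1.png');P=dep(g)
u,v=280,210
m=(P[...,2]>.011)&(P[...,2]<.022)&(abs(P[...,0]-.475)<.05)&(abs(P[...,1]+.312)<.1)&(g['depth']>0)
print(m.sum(),box(P[m]))
m=(P[...,2]>.011)&(P[...,2]<.022)&(abs(P[...,0]-.578)<.05)&(abs(P[...,1]+.282)<.1)&(g['depth']>0)
print(m.sum(),box(P[m]))
E
python3 go.py .474 -.312 .08 76.1
```

```text
time_s: 2.22
tcp_pos: [0.4734, -0.312, 0.2309]
ee_rot: [-2.472, -1.937, 0.001]
ft_force: [-0.6, -0.2, 0.4]
grip_width: 0.0602
gripper_force: 0.0
1833 (array([ 470.4, -311.8], dtype=float32), [139.7, 15.3], 76.5)
2180 (array([ 574. , -281.1], dtype=float32), [140.0, 16.5], 100.9)
yaw 76.1 turn frac 0.0001 shift [0.0005 0.0008 0.1511] tilt 0.03 t 2.275 grip 0.0595777053561163 0.0 F [-0.  -0.4 -0.1]
```

View pics/w1.png

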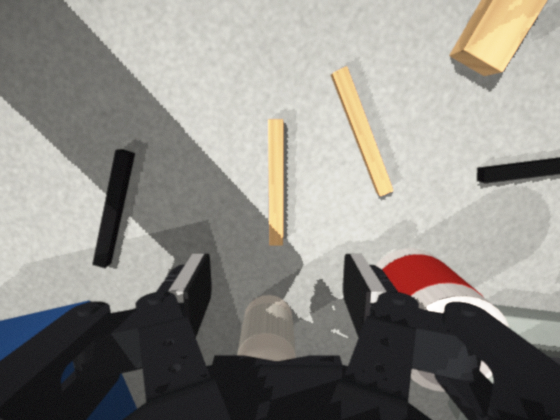

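The wrist view has stick A at (277,182) and B at (362,130), both clean square tan sticks. Going down on A.

```bash
python3 -m crank '[{"claw":60,"translation":[0,-0.0010,0.04],"delta_rot":[0,0,0]},{"claw":60,"translation":[0,0,0.04],"delta_rot":[0,0,0]},{"claw":60,"translation":[0,0,0.04],"delta_rot":[0,0,0]},{"claw":60,"translation":[0,0,0.04],"delta_rot":[0,0,0]},{"claw":60,"translation":[0,0,0.04],"delta_rot":[0,0,0]},{"claw":60,"translation":[0,0,0.014],"delta_rot":[0,0,0]},{"claw":60,"translation":[0,0,0.012],"delta_rot":[0,0,0]},{"claw":60,"translation":[0,0,0],"delta_rot":[0,0,0]},{"claw":0,"translation":[0,0,0],"delta_rot":[0,0,0]},{"claw":0,"translation":[0,0,0],"delta_rot":[0,0,0]},{"claw":0,"translation":[0,0,0],"delta_rot":[0,0,0]},{"claw":0,"translation":[0,0,0],"delta_rot":[0,0,0]},{"claw":0,"translation":[0,0,0],"delta_rot":[0,0,0]},{"claw":0,"translation":[0,0,-0.03],"delta_rot":[0,0,0]},{"claw":0,"translation":[0,0,-0.04],"delta_rot":[0,0,0]},{"claw":0,"translation":[0,0,-0.04],"delta_rot":[0,0,-0.05]},{"claw":0,"translation":[0,0,0],"delta_rot":[0,0,-0.0367]},{"claw":0,"translation":[0,0,0],"delta_rot":[0,0,0]}]' 40
python3 go.py .4497 .0494 .114 80; python3 go.py .4497 .0494 .013 80
```

```text
time_s: 4.53
tcp_pos: [0.4725, -0.3116, 0.115]
ee_rot: [-2.406, -2.02, 0.0]
ft_force: [-1.3, -0.3, -0.7]
grip_width: 0.0147
gripper_force: 39.2
yaw 80.0 turn frac 0.0005 shift [ 0.3515 -0.0851  0.001 ] tilt 0.01 t 4.525 grip 0.014660541765099795 39.182331562042236 F [-1.3 -0.3 -0.7]
yaw 80.0 turn frac 0.0005 shift [ 0.3515 -0.0851  0.102 ] tilt 0.01 t 4.525 grip 0.014660541765099795 39.182331562042236 F [-1.3 -0.3 -0.7]
```

```bash
python3 -m crank '[{"claw":0,"translation":[0.03,-0.0072,0],"delta_rot":[0,0,0]},{"claw":0,"translation":[0.04,-0.0097,0],"delta_rot":[0,0,0]},{"claw":0,"translation":[0.04,-0.0097,0],"delta_rot":[0,0,0]},{"claw":0,"translation":[0.04,-0.0097,0],"delta_rot":[0,0,0]},{"claw":0,"translation":[0.04,-0.0097,0],"delta_rot":[0,0,0]},{"claw":0,"translation":[0.04,-0.0097,0],"delta_rot":[0,0,0]},{"claw":0,"translation":[0.04,-0.0097,0],"delta_rot":[0,0,0]},{"claw":0,"translation":[0.04,-0.0097,0],"delta_rot":[0,0,0]},{"claw":0,"translation":[0.0415,-0.01,0],"delta_rot":[0,0,0]},{"claw":0,"translation":[0,0,0.04],"delta_rot":[0,0,0]},{"claw":0,"translation":[0,0,0.035],"delta_rot":[0,0,0]},{"claw":0,"translation":[0,0,0],"delta_rot":[0,0,0]},{"claw":0,"translation":[0,0,0],"delta_rot":[0,0,0]}]'
python3 - <<'E'
from h import *
from m2 import box
g=snap('wrist','w2.png');P=dep(g)
m=(P[...,2]>.042)&(P[...,2]<.06)&(g['depth']>0)&(P[...,1]<.14);print(m.sum(),box(P[m]))
E
python3 go.py .4497 .0494 .013 80
```

```text
time_s: 6.15
tcp_pos: [0.4499, 0.049, 0.0407]
ee_rot: [-2.406, -2.019, 0.0]
ft_force: [0.6, -0.4, 0.0]
grip_width: 0.0147
gripper_force: 39.2
12786 (array([481.3,  91. ], dtype=float32), [179.9, 78.5], 43.3)
yaw 80.0 turn frac -0.0002 shift [ 0.0003 -0.0008  0.0282] tilt 0.06 t 6.2 grip 0.014718815276717112 39.205153584480286 F [ 0.1  0.2 -0.1]
```

View pics/w2.png

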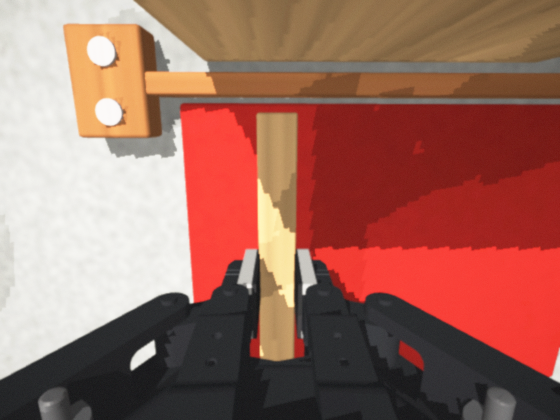

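The wrist view has the stick square to the fence over the panel, its end at (277,113) just short of the panel edge. Lower, release, rise and go back for B.

```bash
python3 -m crank '[{"claw":0,"translation":[0,-0.0005,0.015],"delta_rot":[0,0,0]},{"claw":0,"translation":[0,0,0.009],"delta_rot":[0,0,0]},{"claw":0,"translation":[0,0,0.0035],"delta_rot":[0,0,0]},{"claw":0,"translation":[0,0,0],"delta_rot":[0,0,0]},{"claw":0,"translation":[0,0,0],"delta_rot":[0,0,0]},{"claw":40,"translation":[0,0,0],"delta_rot":[0,0,0]},{"claw":40,"translation":[0,0,0],"delta_rot":[0,0,0]},{"claw":40,"translation":[0,0,0],"delta_rot":[0,0,0]},{"claw":40,"translation":[0,0,-0.02],"delta_rot":[0,0,0]},{"claw":40,"translation":[0,0,-0.04],"delta_rot":[0,0,0]},{"claw":40,"translation":[0,0,-0.04],"delta_rot":[0,0,0]},{"claw":40,"translation":[0,0,0],"delta_rot":[0,0,0]}]'
python3 go.py .576 -.2815 .113 100.4
```

```text
time_s: 7.7
tcp_pos: [0.4509, 0.0491, 0.1153]
ee_rot: [2.403, 2.018, 0.006]
ft_force: [0.3, -0.7, 0.3]
grip_width: 0.0339
gripper_force: 0.0
yaw 80.0 turn frac -0.4528 shift [-0.3477  0.0634  0.003 ] tilt 0.29 t 7.7 grip 0.033894609739173624 0.0 F [ 0.3 -0.7  0.3]
```

```bash
python3 -m crank '[{"claw":60,"translation":[0,0,0],"delta_rot":[0,0,-0.151]},{"claw":60,"translation":[0,0,0],"delta_rot":[0,0,-0.151]},{"claw":60,"translation":[0,0,0],"delta_rot":[0,0,-0.151]},{"claw":60,"translation":[-0.0386,0.00704,0],"delta_rot":[0,0,0]},{"claw":60,"translation":[-0.0386,0.00704,0],"delta_rot":[0,0,0]},{"claw":60,"translation":[-0.0386,0.00704,0],"delta_rot":[0,0,0]},{"claw":60,"translation":[-0.0386,0.00704,0],"delta_rot":[0,0,0]},{"claw":60,"translation":[-0.0386,0.00704,0],"delta_rot":[0,0,0]},{"claw":60,"translation":[-0.0386,0.00704,0],"delta_rot":[0,0,0]},{"claw":60,"translation":[-0.0386,0.00704,0],"delta_rot":[0,0,0]},{"claw":60,"translation":[-0.0386,0.00704,0],"delta_rot":[0,0,0]},{"claw":60,"translation":[-0.0386,0.00704,0],"delta_rot":[0,0,0]},{"claw":60,"translation":[0,0,0],"delta_rot":[0,0,0]},{"claw":60,"translation":[0,0,0],"delta_rot":[0,0,0]}]'
python3 go.py .576 -.2815 .0045 100.4
```

```text
time_s: 9.45
tcp_pos: [0.5737, -0.2805, 0.1116]
ee_rot: [-2.01, -2.412, 0.0]
ft_force: [0.1, 0.1, -0.4]
grip_width: 0.0515
gripper_force: 0.0
yaw 100.4 turn frac -0.0002 shift [-0.0016  0.0022  0.1071] tilt 0.13 t 9.45 grip 0.05150169046709358 0.0 F [ 0.1  0.1 -0.4]
```

```bash
python3 -m crank '[{"claw":60,"translation":[-0.001,0.0015,0.04],"delta_rot":[0,0,0]},{"claw":60,"translation":[0,0,0.04],"delta_rot":[0,0,0]},{"claw":60,"translation":[0,0,0.018],"delta_rot":[0,0,0]},{"claw":60,"translation":[0,0,0.009],"delta_rot":[0,0,0]},{"claw":60,"translation":[0,0,0],"delta_rot":[0,0,0]},{"claw":0,"translation":[0,0,0],"delta_rot":[0,0,0]},{"claw":0,"translation":[0,0,0],"delta_rot":[0,0,0]},{"claw":0,"translation":[0,0,0],"delta_rot":[0,0,0]},{"claw":0,"translation":[0,0,0],"delta_rot":[0,0,0]},{"claw":0,"translation":[0,0,0],"delta_rot":[0,0,0]},{"claw":0,"translation":[0,0,-0.03],"delta_rot":[0,0,0]},{"claw":0,"translation":[0,0,-0.04],"delta_rot":[0,0,0]},{"claw":0,"translation":[0,0,-0.04],"delta_rot":[0,0,0]},{"claw":0,"translation":[0,0,0],"delta_rot":[0,0,0.151]},{"claw":0,"translation":[0,0,0],"delta_rot":[0,0,0.151]},{"claw":0,"translation":[0,0,0],"delta_rot":[0,0,0.151]},{"claw":0,"translation":[0,0,0],"delta_rot":[0,0,0]},{"claw":0,"translation":[0,0,0],"delta_rot":[0,0,0]}]' 40
python3 go.py .5481 .0317 .04 80
```

```text
time_s: 11.7
tcp_pos: [0.576, -0.2818, 0.1158]
ee_rot: [2.404, 2.023, 0.0]
ft_force: [-0.0, -0.1, -0.6]
grip_width: 0.0148
gripper_force: 39.1
yaw 80.2 turn frac 0.0037 shift [ 0.3039 -0.0819  0.0758] tilt 0.0 t 11.7 grip 0.014841574963286454 39.13594722747803 F [-0.  -0.1 -0.6]
```

```bash
python3 -m crank '[{"claw":0,"translation":[0.038,-0.01024,0],"delta_rot":[0,0,0.0037]},{"claw":0,"translation":[0.038,-0.01024,0],"delta_rot":[0,0,0]},{"claw":0,"translation":[0.038,-0.01024,0],"delta_rot":[0,0,0]},{"claw":0,"translation":[0.038,-0.01024,0],"delta_rot":[0,0,0]},{"claw":0,"translation":[0.038,-0.01024,0],"delta_rot":[0,0,0]},{"claw":0,"translation":[0.038,-0.01024,0],"delta_rot":[0,0,0]},{"claw":0,"translation":[0.038,-0.01024,0],"delta_rot":[0,0,0]},{"claw":0,"translation":[0.038,-0.01024,0],"delta_rot":[0,0,0]},{"claw":0,"translation":[0,0,0.04],"delta_rot":[0,0,0]},{"claw":0,"translation":[0,0,0.035],"delta_rot":[0,0,0]},{"claw":0,"translation":[0,0,0],"delta_rot":[0,0,0]},{"claw":0,"translation":[0,0,0],"delta_rot":[0,0,0]}]'
python3 -c "
from h import *
snap('wrist','w3.png')"
python3 go.py .5481 .0317 .013 80
```

```text
time_s: 13.2
tcp_pos: [0.5495, 0.0317, 0.042]
ee_rot: [2.408, 2.016, 0.001]
ft_force: [-0.2, -0.1, 0.4]
grip_width: 0.0149
gripper_force: 39.2
yaw 79.9 turn frac -0.0028 shift [-0.0003 -0.0017  0.0293] tilt 0.12 t 13.25 grip 0.01462753780880246 39.17937219142914 F [-0.4 -0.3 -0.8]
```

View pics/w3.png

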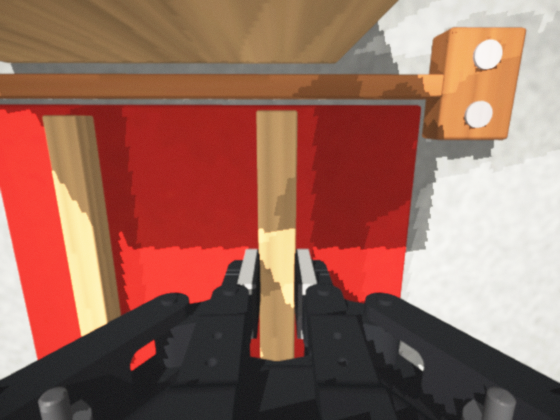

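Stick B is square over the panel with its end at (277,110). Stick A at (80,230) lies parallel to the panel's edge. Placing B.

```bash
python3 -m crank '[{"claw":0,"translation":[0,0,0.016],"delta_rot":[0,0,0]},{"claw":0,"translation":[0,0,0.009],"delta_rot":[0,0,0]},{"claw":0,"translation":[0,0,0.0035],"delta_rot":[0,0,0]},{"claw":0,"translation":[0,0,0],"delta_rot":[0,0,0]},{"claw":0,"translation":[0,0,0],"delta_rot":[0,0,0]},{"claw":40,"translation":[0,0,0],"delta_rot":[0,0,0]},{"claw":40,"translation":[0,0,0],"delta_rot":[0,0,0]},{"claw":40,"translation":[0,0,0],"delta_rot":[0,0,0]},{"claw":40,"translation":[0,0,-0.02],"delta_rot":[0,0,0]},{"claw":40,"translation":[0,0,-0.04],"delta_rot":[0,0,0]},{"claw":40,"translation":[0,0,-0.0625],"delta_rot":[0,0,0]},{"claw":40,"translation":[0,0,-0.0625],"delta_rot":[0,0,0]},{"claw":40,"translation":[0,0,-0.0625],"delta_rot":[0,0,0]},{"claw":40,"translation":[-0.01,0,-0.03],"delta_rot":[0,0,0]},{"claw":40,"translation":[0,0,0],"delta_rot":[0,0,0]},{"claw":40,"translation":[0,0,0],"delta_rot":[0,0,0]}]'
python3 - <<'E'
from h import *
from m2 import box
g=snap('wrist','w4.png');P=dep(g)
def blob(zlo,zhi,xl,yl,nm):
    m=((P[...,2]>zlo)&(P[...,2]<zhi)&(P[...,0]>xl[0])&(P[...,0]<xl[1])&(P[...,1]>yl[0])&(P[...,1]<yl[1])&(g['depth']>0)).astype(np.uint8)
    n,l,s,_=cv2.connectedComponentsWithStats(m)
    for i in range(1,n):
        if s[i,4]>150:print(nm,s[i,4],box(P[l==i]),np.median(P[l==i][:,2]).round(4))
blob(.0195,.03,(.38,.64),(-.06,.125),'stick');blob(.16,.2,(.4,.65),(.1,.22),'clocktop');blob(.016,.024,(.3,.75),(.06,.2),'fence')
E
python3 go.py .5 .2 .3 80
```

```text
time_s: 15.25
tcp_pos: [0.5468, 0.0221, 0.2887]
ee_rot: [-2.408, -2.015, 0.002]
ft_force: [0.3, 0.2, -0.7]
grip_width: 0.0343
gripper_force: 0.0
stick 937 (array([558. , 113.9], dtype=float32), [170.2, 17.8], 166.9) 0.0205
stick 1559 (array([448.4,  49. ], dtype=float32), [139.5, 16.5], 80.1) 0.0242
stick 1469 (array([548.1,  32.6], dtype=float32), [139.1, 15.6], 79.7) 0.0242
clocktop 17057 (array([515.5, 154.9], dtype=float32), [170.1, 41.2], 169.9) 0.1803
fence 254 (array([744.9, 175.4], dtype=float32), [25.3, 10.9], 95.7) 0.0197
fence 4414 (array([521.1, 121. ], dtype=float32), [309.9, 48.3], 169.9) 0.0204
fence 168 (array([455.5,  89.8], dtype=float32), [56.7, 16.5], 80.3) 0.023
yaw 79.9 turn frac -0.0033 shift [ 0.167  -0.0768 -0.0115] tilt 0.13 t 15.3 grip 0.03375986252769934 0.0 F [-0.3 -0.3 -0.2]
```

View pics/w4.png

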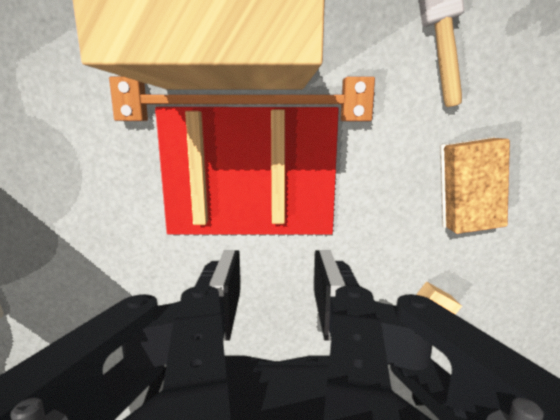

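The wrist view shows both sticks flat on the panel and parallel to its edges, at (197,165) and (278,165). Measured offsets are about -49 and +51 mm from the clock's middle. Next I go over the clock to its dial side.

```bash
python3 go.py .533 .236 .2887 80; python3 -c "
from h import *
g=snap('wrist');T=np.array(g['T']);print(T[:3,3].round(3),observe()['tcp_pos'].round(3))"
```

```text
yaw 79.9 turn frac -0.0033 shift [ 2.082e-01 -5.060e-02 -2.000e-04] tilt 0.13 t 15.3 grip 0.03375986252769934 0.0 F [-0.3 -0.3 -0.2]
[0.558 0.087 0.431] [0.547 0.022 0.288]
```

```bash
python3 -m crank '[{"claw":0,"translation":[0.0347,-0.0084,0],"delta_rot":[0,0,-0.0033]},{"claw":0,"translation":[0.0347,-0.0084,0],"delta_rot":[0,0,0]},{"claw":0,"translation":[0.0347,-0.0084,0],"delta_rot":[0,0,0]},{"claw":0,"translation":[0.0347,-0.0084,0],"delta_rot":[0,0,0]},{"claw":0,"translation":[0.0347,-0.0084,0],"delta_rot":[0,0,0]},{"claw":0,"translation":[0.0347,-0.0084,0],"delta_rot":[0,0,0]},{"claw":0,"translation":[0,0,0],"delta_rot":[0,0,0]},{"claw":0,"translation":[0,0,0.04],"delta_rot":[0,0,0]},{"claw":0,"translation":[0,0,0.04],"delta_rot":[0,0,0]},{"claw":0,"translation":[0,0,0.04],"delta_rot":[0,0,0]},{"claw":0,"translation":[0,0,0.009],"delta_rot":[0,0,0]},{"claw":0,"translation":[0,0,0],"delta_rot":[0,0,0]},{"claw":0,"translation":[0,0,0],"delta_rot":[0,0,0]}]'
python3 - <<'E'
from h import *
from m2 import box
for n in('scene','side'):
    P=dep(snap(n))
    m=(P[...,2]>.174)&(P[...,2]<.186)&(abs(P[...,0]-.52)<.12)&(abs(P[...,1]-.15)<.07);print('top',box(P[m]))
E
python3 go.py .5154 .1340 .16 80
```

```text
time_s: 16.98
tcp_pos: [0.5344, 0.2359, 0.1624]
ee_rot: [2.406, 2.019, 0.003]
ft_force: [-0.1, -0.1, 0.1]
grip_width: -0.0002
gripper_force: 0.0
top (array([522.2, 162.6], dtype=float32), [173.1, 60.3], 169.3)
top (array([519.4, 160. ], dtype=float32), [170.2, 60.2], 170.2)
yaw 80.0 turn frac 0.0 shift [-0.1037 -0.0009  0.0021] tilt 0.13 t 17.075 grip -0.0001607969469709836 0.0 F [-0.2 -0.2 -0.2]
```

```bash
python3 -m crank '[{"claw":0,"translation":[-0.012,0,0],"delta_rot":[0,0,0]},{"claw":0,"translation":[-0.012,0,0],"delta_rot":[0,0,0]},{"claw":0,"translation":[-0.005,0,0],"delta_rot":[0,0,0]},{"claw":0,"translation":[-0.005,0,0],"delta_rot":[0,0,0]},{"claw":0,"translation":[-0.005,0,0],"delta_rot":[0,0,0]},{"claw":0,"translation":[-0.005,0,0],"delta_rot":[0,0,0]},{"claw":0,"translation":[-0.005,0,0],"delta_rot":[0,0,0]},{"claw":0,"translation":[-0.005,0,0],"delta_rot":[0,0,0]}]'
python3 -m crank '[{"claw":0,"translation":[-0.005,0,0],"delta_rot":[0,0,0]},{"claw":0,"translation":[-0.005,0,0],"delta_rot":[0,0,0]},{"claw":0,"translation":[-0.005,0,0],"delta_rot":[0,0,0]},{"claw":0,"translation":[-0.005,0,0],"delta_rot":[0,0,0]}]'
python3 -c "
from h import *
snap('side','sd2.png')"
```

```text
time_s: 18.08
tcp_pos: [0.5242, 0.1824, 0.1608]
ee_rot: [-2.406, -2.02, 0.0]
ft_force: [-0.2, 1.0, 1.1]
grip_width: -0.0
gripper_force: 0.5
time_s: 18.58
tcp_pos: [0.5207, 0.1626, 0.1607]
ee_rot: [-2.407, -2.019, 0.0]
ft_force: [-0.1, 0.4, -0.1]
grip_width: 0.0001
gripper_force: 0.2
```

View pics/sd2.png

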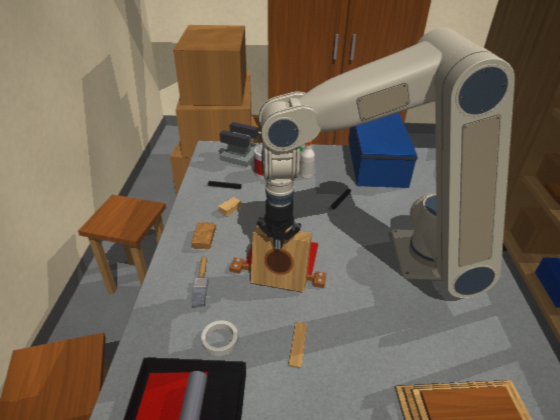

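The side view shows the clock leaning towards the panel with the fingers on its dial face near (280,240). The push force is falling, so it is near balance.

```bash
python3 -m crank '[{"claw":0,"translation":[-0.005,0,0],"delta_rot":[0,0,0]},{"claw":0,"translation":[-0.005,0,0],"delta_rot":[0,0,0]},{"claw":0,"translation":[-0.005,0,0],"delta_rot":[0,0,0]},{"claw":0,"translation":[-0.005,0,0],"delta_rot":[0,0,0]},{"claw":0,"translation":[-0.003,0,0],"delta_rot":[0,0,0]},{"claw":0,"translation":[0,0,0],"delta_rot":[0,0,0]},{"claw":0,"translation":[0,0,0],"delta_rot":[0,0,0]},{"claw":0,"translation":[0,0,0],"delta_rot":[0,0,0]},{"claw":0,"translation":[0,0,0],"delta_rot":[0,0,0]},{"claw":0,"translation":[0,0,-0.03],"delta_rot":[0,0,0]},{"claw":0,"translation":[0,0,-0.05],"delta_rot":[0,0,0]},{"claw":0,"translation":[0,0,-0.05],"delta_rot":[0,0,0]},{"claw":0,"translation":[0.06,0,0],"delta_rot":[0,0,0]},{"claw":0,"translation":[0.06,0,0],"delta_rot":[0,0,0]},{"claw":0,"translation":[0,0,0],"delta_rot":[0,0,0]}]'
python3 - <<'E'
from h import *
from m2 import box
g=snap('scene','sc3.png');cv2.imwrite('pics/sc3c.png',cv2.resize(g['color'][120:260,230:430],None,fx=4,fy=4,interpolation=2))
P=dep(g)
m=((P[...,2]>.074)&(P[...,2]<.088)&(P[...,0]>.4)&(P[...,0]<.65)&(P[...,1]>-.1)&(P[...,1]<.25)).astype(np.uint8)
n,l,s,_=cv2.connectedComponentsWithStats(m);i=1+s[1:,4].argmax();p=P[l==i]
print(box(p));A=np.c_[p[:,:2],np.ones(len(p))];c=np.linalg.lstsq(A,p[:,2],rcond=None)[0];print(c,np.median(p[:,2]))
E
```

```text
time_s: 20.5
tcp_pos: [0.5376, 0.2619, 0.2898]
ee_rot: [-2.402, -2.024, 0.001]
ft_force: [-0.1, -1.2, -0.0]
grip_width: -0.0002
gripper_force: 0.0
(array([521.6, 108.2], dtype=float32), [177.9, 56.9], 9.4)
[-0.00242235 -0.01940137  0.08426943] 0.08055481375209161
```

View pics/sc3c.png

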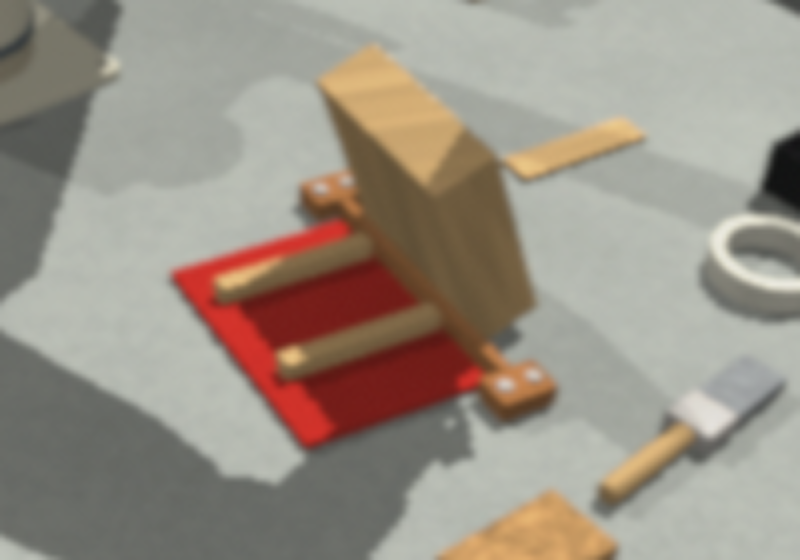

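The crop shows the clock still leaning over the fence, at roughly 20°, with both sticks in place. I check which way it is moving.

```bash
cat > tl.py <<'E'
from h import *
g=snap('scene');P=dep(g)
m=(P[...,2]>.05)&(P[...,2]<.21)&(P[...,0]>.4)&(P[...,0]<.63)&(P[...,1]>-.13)&(P[...,1]<.21)
q=P[m];top=q[q[:,2]>np.percentile(q[:,2],97)];s=-.174*q[:,0]-.985*q[:,1]
print(observe()['time_s'],'top',top.mean(0).round(3),'zmax',np.percentile(q[:,2],99.5).round(3))
for z in(.06,.1,.14):
    k=abs(q[:,2]-z)<.006;
    if k.any():print(z,'front s',np.percentile(s[k],98).round(4))
E
python3 tl.py; python3 -m crank '[{"claw":0,"translation":[0,0,0],"delta_rot":[0,0,0]}]';python3 tl.py
```

```text
20.6 top [0.521 0.116 0.188] zmax 0.189
0.06 front s -0.1995
0.1 front s -0.1833
0.14 front s -0.1666
time_s: 20.72
tcp_pos: [0.5375, 0.2577, 0.2909]
ee_rot: [2.407, 2.018, -0.0]
ft_force: [0.9, -0.2, -0.2]
grip_width: 0.0002
gripper_force: 0.0
20.775 top [0.517 0.117 0.188] zmax 0.189
0.06 front s -0.199
0.1 front s -0.1835
0.14 front s -0.1674
```

The clock hangs at about 22° almost at rest, right at its balance point. I push it again from behind, a bit further.

```bash
python3 -m crank '[{"claw":0,"translation":[0,0,0.045],"delta_rot":[0,0,0]},{"claw":0,"translation":[0,0,0.045],"delta_rot":[0,0,0]},{"claw":0,"translation":[0,0,0.04],"delta_rot":[0,0,0]},{"claw":0,"translation":[-0.04,0,0],"delta_rot":[0,0,0]},{"claw":0,"translation":[-0.03,0,0],"delta_rot":[0,0,0]},{"claw":0,"translation":[-0.02,0,0],"delta_rot":[0,0,0]},{"claw":0,"translation":[-0.01,0,0],"delta_rot":[0,0,0]},{"claw":0,"translation":[-0.005,0,0],"delta_rot":[0,0,0]},{"claw":0,"translation":[-0.005,0,0],"delta_rot":[0,0,0]},{"claw":0,"translation":[-0.005,0,0],"delta_rot":[0,0,0]},{"claw":0,"translation":[-0.005,0,0],"delta_rot":[0,0,0]},{"claw":0,"translation":[-0.005,0,0],"delta_rot":[0,0,0]}]';python3 tl.py
```

```text
time_s: 22.28
tcp_pos: [0.5158, 0.1353, 0.1607]
ee_rot: [-2.406, -2.02, 0.0]
ft_force: [0.6, -0.3, 0.0]
grip_width: 0.0003
gripper_force: 0.0
22.325 top [0.519 0.129 0.2  ] zmax 0.209
0.06 front s -0.1968
0.1 front s -0.1785
0.14 front s -0.1611
```

```bash
python3 -m crank '[{"claw":0,"translation":[-0.006,0,0],"delta_rot":[0,0,0]},{"claw":0,"translation":[-0.006,0,0],"delta_rot":[0,0,0]},{"claw":0,"translation":[-0.006,0,0],"delta_rot":[0,0,0]},{"claw":0,"translation":[-0.006,0,0],"delta_rot":[0,0,0]},{"claw":0,"translation":[0,0,0],"delta_rot":[0,0,0]},{"claw":0,"translation":[0,0,0],"delta_rot":[0,0,0]},{"claw":0,"translation":[0,0,0],"delta_rot":[0,0,0]}]';python3 tl.py
```

```text
time_s: 23.2
tcp_pos: [0.5118, 0.1119, 0.1608]
ee_rot: [-2.406, -2.02, -0.0]
ft_force: [0.1, 0.2, 0.1]
grip_width: 0.0002
gripper_force: 0.0
23.25 top [0.518 0.107 0.193] zmax 0.205
0.06 front s -0.0718
```

```bash
python3 -m crank '[{"claw":0,"translation":[0,0,-0.04],"delta_rot":[0,0,0]},{"claw":0,"translation":[0,0,-0.05],"delta_rot":[0,0,0]},{"claw":0,"translation":[0,0,-0.05],"delta_rot":[0,0,0]},{"claw":0,"translation":[0.06,0,0],"delta_rot":[0,0,0]},{"claw":0,"translation":[0.06,0,0],"delta_rot":[0,0,0]},{"claw":0,"translation":[0.04,0,0],"delta_rot":[0,0,0]},{"claw":0,"translation":[0,0,0],"delta_rot":[0,0,0]},{"claw":0,"translation":[0,0,0],"delta_rot":[0,0,0]}]'
python3 - <<'E'
from h import *
from m2 import box
for n in('scene','side'):
    g=snap(n);P=dep(g)
    m=((P[...,2]>.06)&(P[...,2]<.1)&(P[...,0]>.38)&(P[...,0]<.65)&(P[...,1]>-.1)&(P[...,1]<.21)).astype(np.uint8)
    k,l,s,_=cv2.connectedComponentsWithStats(m);i=1+s[1:,4].argmax();p=P[l==i]
    p=p[abs(p[:,2]-np.median(p[:,2]))<.006]
    print(box(p),np.median(p[:,2]));A=np.c_[p[:,:2]-p[:,:2].mean(0),np.ones(len(p))];print(np.linalg.lstsq(A,p[:,2],rcond=None)[0])
    if n=='scene':cv2.imwrite('pics/sc4c.png',cv2.resize(g['color'][120:260,230:430],None,fx=4,fy=4,interpolation=2))
E
```

```text
time_s: 24.25
tcp_pos: [0.5394, 0.2693, 0.3005]
ee_rot: [2.406, 2.02, -0.001]
ft_force: [0.8, 0.4, 0.5]
grip_width: -0.0
gripper_force: 0.0
(array([506.6,  76.4], dtype=float32), [183.0, 174.6], 80.5) 0.0810185241285224
[-0.00188273  0.00271776  0.08091004]
(array([503.7,  73.4], dtype=float32), [185.4, 170.1], 79.9) 0.08075656939412601
[ 0.00035005 -0.00422787  0.08067262]
```

View pics/sc4c.png

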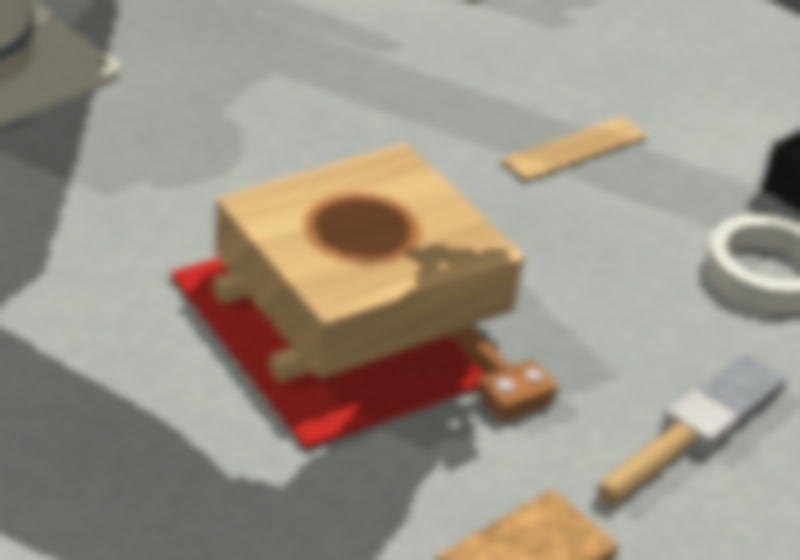

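The clock lies level, dial up (362,226), on both sticks with ends showing at (230,285) and (287,362). Its top is at 81 mm, so its centre is at about 53 mm. Handing in.

```bash
python3 -c "
from rig import *
print(hand_in())"
```

```text
the job is handed in; nothing more can be done
None
```

I handed the job in after about 24 s of the 72 s allowed: the clock body lies level and dial face up on both spacer sticks, its centre about 53 mm above the table, though the hand-in returned no verdict.

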